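Set the stop screw of a picture-frame joining press to the moulding

TASK

Set the frame-joining press for this moulding: lay the moulding offcut flat on the press bed with one end under the rubber foot, fit the T-key on the square head of the stop screw and screw the foot down with it until the offcut just drags beneath the foot. Take the key off and stand it upright on the chest beside the press, and draw the offcut out, feeling that light drag, until it is clear of the foot; leave it lying flat and let go. Turn the screw only with the key, and do not disturb the fan, vase, remote control or incense holder.

Things in the scene. Friction and masses are not known exactly. Their poses are not given: they have to be found in the camera images.
- press: Tabletop picture-frame joining press, grey cast body fixed to the chest. Origin: underside of the base, straight below the screw axis; z up, +x towards the column at its rear, -x to its open front. Base plate 270 x 270 mm (x -175 to +95, y -135 to +135 mm), 20 mm thick; its flat top is the bed. A thin lever sticks out low at the rear right.
- fence_corner (a point): On the bed, where the inner faces of the press's V fence meet at a right angle, 33 mm behind (+x of the press) the screw axis. Axes as the press. The two aluminium wings, 25 mm high, 10 mm thick, 85 mm long, run from here at 45 degrees to the front left (-x, +y) and front right (-x, -y); a straight piece can lie along either wing.
- press_arm (a point): Middle of the front end of the press's overhead arm; axes as the press. The arm is 40 mm wide (y), 26 mm high, 100 to 126 mm above the chest, and runs 108 mm back (+x) onto a column 44 mm wide (y), 36 mm deep and as high. The screw passes through it 20 mm behind this end, in a brass bush of 34 mm diameter whose top is 134 mm above the chest.
- screw_lift: The stop screw: steel, 17 mm diameter, upright through the press arm, square head on top, rubber foot below. Turning the head clockwise seen from above drives it down, 8 mm a full turn; it turns with about 0.1 N m and stays where it is left. Its origin is that of the press at joint value 0 and goes down with the screw.
- stop_screw (a joint): Angle of the stop screw in rad, growing clockwise seen from above (foot going down); range -0.5 to 10.5. The unloaded foot face is 46 mm above the bed at 0 and 8 mm lower for each 6.28 rad, so it just touches a 40 mm high piece on the bed at 4.71 rad. Starts between 1.6 and 2.9.
- screw_head (a point): Centre of the flat top of the screw's square head, on the screw axis; 166 mm above the chest at joint value 0, going down with the screw. Head: steel, 22 mm square, 18 mm high, its topmost 4 mm chamfered to a round of 14 mm. x and y axes are normal to its flats and turn with the screw. The key's socket has about 0.1 rad of play on it.
- foot: Swivel foot of soft black rubber under the screw, 28 mm diameter, 16 mm high; does not turn with the screw. Origin: centre of its lower face. It yields upwards, 1 mm for each 2.5 N, at most 7 mm; unloaded it follows the screw. A light drag is the rubber pressed in by about 0.5 to 3 mm.
- offcut_center (a point): Centre (half-way up) of the moulding offcut, the setting block: straight dark wooden bar 180 mm long (x axis), 40 mm wide (y), 40 mm high (z up), with a rebate 10 mm wide and 12 mm high along its lower edge on the -y side; about 0.19 kg. Starts lying on the chest to one side of the press.
- key_bar (a point): Centre of the T-key's wooden handle bar, 110 mm long (x axis), 18 x 18 mm, on a 14 mm steel stem; 96 mm above the key's lower end. Below is a square socket, 34.6 mm outside, 24.6 mm inside, 20 mm deep, sides parallel to the bar. Stands upright on the chest; seated on the screw head its bar centre is 76 mm above the head's top and it stands there by itself. About 0.28 kg.
- fan: Small white plastic desk fan, 150 mm cage on a round 120 mm base, 200 mm high, with a speed knob on the base. Bystander. Origin: centre of the underside.
- vase: Blue glass vase, 84 mm diameter, 150 mm high. Bystander. Origin: centre of the underside.
- remote: Black plastic remote control, 160 x 45 x 18 mm, lying. Bystander. Origin: centre of the underside.
- incense: White ceramic incense holder, a low trough 220 x 40 x 26 mm. Bystander. Origin: centre of the underside.
Mind the look-alikes: they are no part of the job. Several things look just like the part that bears offcut_center: the one meant starts farthest from the robot's base.

How it is judged:
By the outcome, as a careful person would: the job done as asked, in the order asked, and still so for the second after the job is handed in, with the robot touching nothing.
It also fails if it takes over 72 s, if anything falls off the work surface, if the arm or the gripper's body presses on something with over 40 N, if the wrist force passes 120 N, or if a joint passes its speed limit or range.

ROBOT

A 7-joint arm with a two-finger parallel gripper is mounted at the origin on the work surface. World frame = base frame: x ahead of the robot, y to its left, z up, the work surface at z = 0. Lengths are in mm, angles in rad, forces in N, time in s.
With the tool pointing down it reaches from about 350 to 900 mm from the base axis. Payload 7.2 kg.
Tool frame: the origin (TCP) lies at the very end of the fingers, on their centre line; the grasp point (between the pads) lies 19 mm behind it; z points along the fingers, y is the line along which they close (so a half turn about z gives the same grasp; the last joint's range is limited). The gripper opens to 88 mm and grips with 3 to 60 N. Pads are 20 mm wide; open, the fingers measure 115 mm over their backs; the gripper's body (75 mm by 178 mm) begins 61 mm behind the grasp point.
Start: joints at [-1.229, 0.411, -0.013, 1.596, 0.006, 1.134, -0.082], TCP at [249.026, 573.25, 222.653] pointing down, gripper open.
Joint ranges: [-2.95, 2.95], [-0.29, 1.99], [-1.47, 1.44], [0.14, 2.54], [-1.03, 4.17], [0.13, 1.85], [-2.86, 2.86]. Speed limits (rad/s): [2.39, 2.39, 3.01, 3.01, 3.14, 3.14, 3.14].

INTERFACE

Orientations are given as a rotation vector (axis times angle).
In Python, from plant import env gives the robot as it stands.
- The arm moves only by the tool apply_moves, never from a script. Its argument "steps" is a list of rows, each a list of 3 entries, a list of its own where there are three numbers: the shift along the world's x, y, z in m, then the turn, a rotation vector about the world's x, y, z in degrees, then the closure, from 0 (fully open) to 1 (shut). In form: [[[dx, dy, dz], [wx, wy, wz], hand], ...]. A call has 1 to 5 rows; each row shifts and turns the commanded pose from where the row before left it; what a row does not reach is not made up. A row lasts 1/8 s, in which the tool goes at most 62.5 mm and 10.7 degrees, less where a joint would pass 70% of its speed; a pose out of reach is approached as far as the arm can. A call with a gripper value outside its range is refused whole. The fingers move at their own pace and stop on an object; "squeeze" is the grip in N (left out, the last holds). Time passes only in rows, so rows that do not move let the fingers close. It gives the time, the measured TCP pose, the force, the opening and the grip force at its end, in the units of the state.
- env.state(): the state, without advancing time (a new reading comes with each control period).
- env.grab_frame(name): name is "side" or "top" or "wrist"; returns a dict with "frame" (420x560x3 uint8, red, green, blue), "fx", "fy", "cx", "cy" (pixels), "R" (3x3) and "t" (3): a world point X has camera coordinates R X + t. Camera axes: x right, y down, z forward; pixel columns grow to the right and rows downward; lengths in mm; the calibration is good to about 2 mm. A picture is of the moment at which its call begins. There is no depth.
- env.finish_job(): hands the job in; it is judged then, once.
The state is a dict: "time": time; "joint_pos": joint angles; "qvel": joint speeds; "joint_torque": joint torques, N m; "ee_pos": TCP position; "tool_rot": TCP orientation; "contact_force": force on the tool from outside, world axes, zero at the start; "moment": the same for the moment, N m; "opening": opening from 0.0 (shut) to 1.0 (fully open); "finger_force": force on a finger pad.
Only numpy, scipy, OpenCV 4.12 (cv2) and the standard library are available. Lean on these libraries where they do the work, as an engineer would, in place of code of your own. Each camera call takes 0.05 s, during which the arm holds its last target. There are 200 camera calls.

## Working session

There is one attempt and no reset: what is moved stays moved. The work goes in short steps, Python scripts to look and compute and a tool call to move; the robot and the scene stay as the last step left them, time stands still between calls to the robot, and variables do not carry over. Pictures are saved under pics/ and viewed, at most 13 in all, crops included, and the job is handed in when it is done.

Besides the shell and the picture viewer there is one more tool, called after "Request:" in YAML: its name, and indented under it one key for each argument. apply_moves: Moves the arm, as the interface text tells. Its arguments: {"type":"object","properties":{"steps":{"type":"array"},"squeeze":{"type":"number"}},"required":["steps"]}

```bash
ls; mkdir -p pics
cat > h.py <<'E'
import numpy as np, cv2
from scipy.optimize import least_squares
from scipy.spatial.transform import Rotation as Rot
from plant import env
def grab(n,fn):
    f=env.grab_frame(n); cv2.imwrite(f'pics/{fn}.png',f['frame'][:,:,::-1])
    np.savez(f'pics/{fn}.npz',**f); return f
def load(fn): return np.load(f'pics/{fn}.npz')
def ray(f,u,v,z):
    d=np.array([(u-f['cx'])/f['fx'],(v-f['cy'])/f['fy'],1]); R=np.array(f['R']);t=np.array(f['t'])
    c=-R.T@t; w=R.T@d; return c+w*(z-c[2])/w[2]
def proj(f,X):
    p=np.array(f['R'])@np.array(X)+np.array(f['t']); return np.array([f['fx']*p[0]/p[2]+f['cx'],f['fy']*p[1]/p[2]+f['cy']])
E
python3 - <<'E'
from h import *
for n in('top','side'):
    f=grab(n,n+'0'); R=np.array(f['R']); print(n,f['fx'],f['cx'],f['cy'],-R.T@f['t'],R.round(2).tolist())
a=cv2.imread('pics/top0.png');print(env.state())
E
```

```text
pics
top 522.2398495003443 285.29223393687266 206.48914932082235 [ 277.67521411   11.33409086 1658.72464838] [[-0.0, -1.0, 0.0], [-0.99, 0.0, -0.14], [0.14, -0.0, -0.99]]
side 450.3946446109127 276.62595611104274 204.91609568367952 [ -16.35245949 -820.76916782 1248.04136035] [[0.85, -0.53, -0.02], [-0.42, -0.65, -0.63], [0.33, 0.54, -0.77]]
{'time': 0.1, 'joint_pos': array([-1.22921761,  0.41182905, -0.01271195,  1.59694355,  0.00558351,
        1.13427633, -0.08219344]), 'qvel': array([ 0.00135986, -0.00170652, -0.00078749, -0.00369164, -0.00050834,
       -0.00066   , -0.00091934]), 'joint_torque': array([ 1.92672844e-03, -5.89095354e+01,  6.43396061e-01, -2.91710401e+01,
       -5.38857118e-02,  1.43903482e-02,  1.46530323e-05]), 'ee_pos': array([248.85730296, 572.8371026 , 221.89434111]), 'tool_rot': array([-6.39106500e-01, -3.07568729e+00,  2.20841649e-03]), 'contact_force': array([ 0.58477677,  0.17127554, -0.9269383 ]), 'moment': array([-0.01597431,  0.02193601, -0.02809603]), 'finger_force': 0.0, 'opening': 1.0002018207839978}
```

View pics/top0.png

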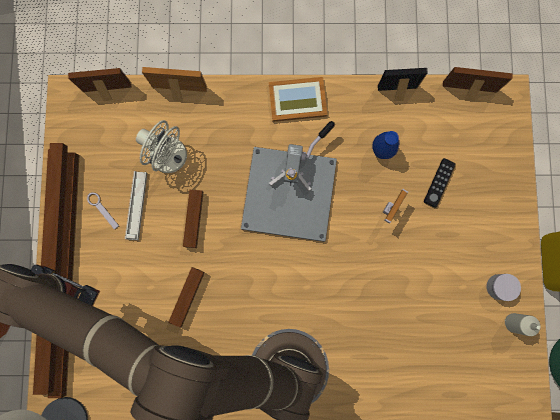

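View pics/side0.png

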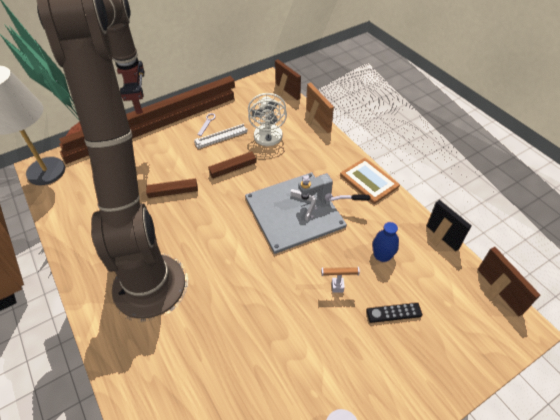

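The top view shows the two bar candidates at (194,219) and (187,297), with the base at (290,370). The upper bar at (194,219) is farther from the base, so it is the one meant. The press is at (290,195), the key at (396,206), the fan at (170,150), the incense holder at (137,206), the vase at (386,145) and the remote at (440,183). The side view agrees.

Run:
```python
import cv2,numpy as np
a=cv2.imread('pics/top0.png')
s=5
c1=cv2.resize(a[180:300,168:218],None,fx=s,fy=s,interpolation=cv2.INTER_CUBIC)  #250x600
c2=cv2.resize(a[140:250,235:345],None,fx=s,fy=s,interpolation=cv2.INTER_CUBIC) #550
c2=cv2.copyMakeBorder(c2,0,50,0,0,cv2.BORDER_CONSTANT)
cv2.imwrite('pics/c1.png',np.hstack([c1,c2]))
b=cv2.imread('pics/side0.png'); 
d1=cv2.resize(b[145:185,200:265],None,fx=6,fy=6,interpolation=cv2.INTER_CUBIC) #390x240
d2=cv2.resize(b[255:305,315:365],None,fx=6,fy=6,interpolation=cv2.INTER_CUBIC) #300x300
d3=cv2.resize(a[180:240,375:420],None,fx=6,fy=6,interpolation=cv2.INTER_CUBIC) #270 x360
im=np.zeros((600,800,3),np.uint8); im[:240,:390]=d1; im[:300,400:700]=d2; im[240:600,:270]=d3
d4=cv2.resize(b[170:220,285:335],None,fx=6,fy=6,interpolation=cv2.INTER_CUBIC); im[300:600,400:700]=d4
cv2.imwrite('pics/c2.png',im)
```

```text
(no output)
```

View pics/c1.png

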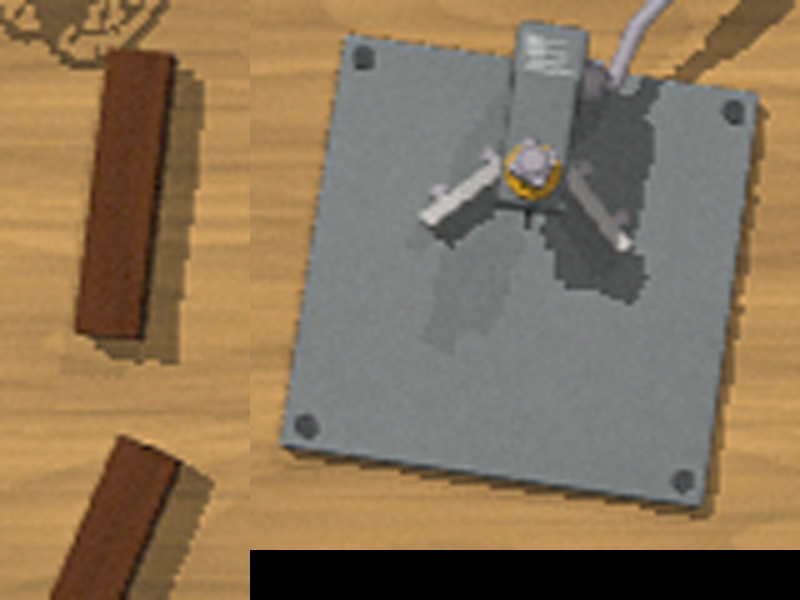

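View pics/c2.png

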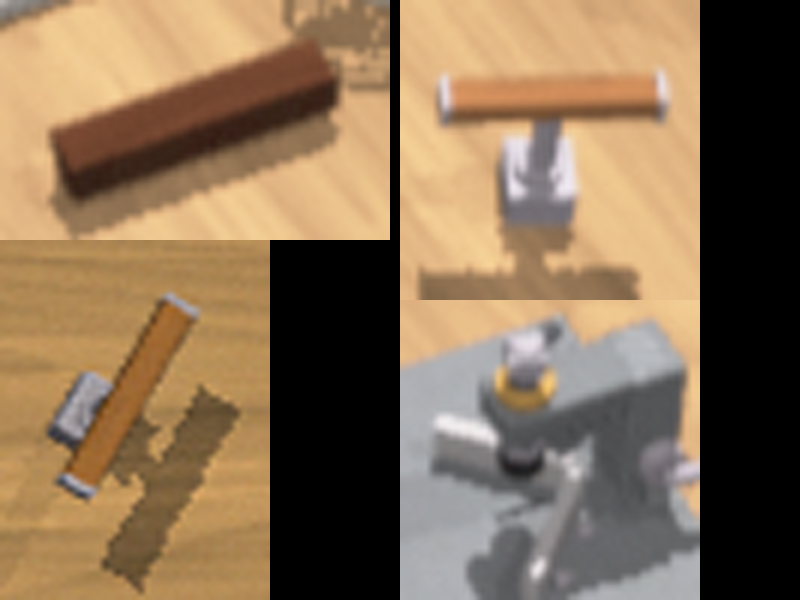

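The crops confirm the target bar is the far one, c1 (125,190) and top (193,218); the other bar starts at top (191,268) and is nearer the base. The press bed corners in c1 are (347,37), (757,93), (700,500) and (288,440), and the screw head is at (533,160).

Run:
```python
from h import *
T=load('top0');S=load('side0')
c=lambda X,Y,s,ox,oy,u,v:((X-ox+.5)/s-.5+u,(Y-oy+.5)/s-.5+v)
A=lambda X,Y:c(X,Y,5,0,0,168,180); B=lambda X,Y:c(X,Y,5,250,0,235,140)
print('offcut',[ray(T,*A(*p),40)[:2].round(1) for p in[(107,50),(174,55),(143,338),(77,332)]])
bed=[ray(T,*B(*p),20)[:2] for p in[(347,37),(757,93),(698,498),(287,440)]]
print('bed',np.round(bed,1))
m=np.mean(bed,0);d1=bed[0]-bed[3];d2=bed[1]-bed[2];d=d1/np.linalg.norm(d1)+d2/np.linalg.norm(d2);yaw=np.arctan2(d[1],d[0])
o=m+40*np.array([np.cos(yaw),np.sin(yaw)]);print('yaw',np.degrees(yaw),'origin',o, [np.linalg.norm(bed[i]-bed[i-1]) for i in range(4)])
print('head',ray(T,*B(533,158),163)[:2],'bush',ray(T,*B(532,172),134)[:2])
K=lambda X,Y:c(X,Y,6,0,240,375,180); L=lambda X,Y:c(X,Y,6,400,0,315,255)
e=[ray(T,*K(*p),105)[:2] for p in[(182,305),(77,488)]];print('key top',e,np.mean(e,0))
e=[ray(S,*L(*p),96)[:2] for p in[(443,100),(664,96)]];print('key side',e,np.mean(e,0))
D=lambda X,Y:c(X,Y,6,400,300,285,170)
print('bush side',ray(S,*D(526,384),134)[:2],'head side',ray(S,*D(527,345),163)[:2])
```

```text
offcut [array([553.7, 311. ]), array([550.5, 268.9]), array([373. , 284.4]), array([376.7, 325.3])]
bed [[ 695.9  109. ]
 [ 658.9 -154.3]
 [ 398.9 -113.6]
 [ 435.7  144.9]]
yaw -8.383458497250837 origin [586.91454531  -9.32867886] [np.float64(262.742050047676), np.float64(265.92642791451675), np.float64(263.23278072734416), np.float64(261.1108458104502)]
head [586.95322145  -8.58082738] bush [584.47058714  -8.35097508]
key top [array([ 539.65120451, -352.27973351]), array([ 447.16956839, -296.91399274])] [ 493.41038645 -324.59686313]
key side [array([ 447.67071872, -295.29452604]), array([ 540.34363631, -351.72874568])] [ 494.00717751 -323.51163586]
bush side [583.49942846  -9.778832  ] head side [584.53804076  -7.47654748]
```

Request:
apply_moves:
  steps:
    - [[0.025, -0.038, 0], [0, 0, 4], 0]
    - [[0.026, -0.039, 0], [0, 0, 4], 0]
    - [[0.026, -0.039, 0], [0, 0, 4], 0]
    - [[0.026, -0.039, 0], [0, 0, 4], 0]
    - [[0.026, -0.039, 0], [0, 0, 2.7], 0]
  squeeze: 40

```text
time: 0.72
ee_pos: [378.6, 377.7, 222.4]
tool_rot: [-0.128, -3.139, 0.001]
contact_force: [-0.1, 0.3, -0.3]
opening: 1.001
finger_force: 0.0
```

Request:
apply_moves:
  steps:
    - [[0.026, -0.039, 0], [0, 0, 0], 0]
    - [[0.0247, -0.0395, -0.03], [0, 0, 0], 0]
    - [[0, 0, -0.04], [0, 0, 0], 0]
    - [[0, 0, 0], [0, 0, 0], 0]

```text
time: 1.23
ee_pos: [427.2, 299.1, 150.3]
tool_rot: [-0.132, -3.134, 0.006]
contact_force: [0.0, -0.0, 0.2]
opening: 1.002
finger_force: 0.0
```

Run:
```python
from h import *
f=grab('wrist','w1');s=env.state();R=Rot.from_rotvec(s['tool_rot']).as_matrix()
print(s['time'],s['ee_pos'],R[:,1],np.degrees(np.arctan2(R[1,1],R[0,1])),-np.array(f['R']).T@f['t'],np.array(f['R'])[2],s['joint_pos'])
for p in[(553.7,311),(550.5,268.9),(373,284.4),(376.7,325.3)]:print(proj(f,[*p,40]))
```

```text
1.275 [427.91068236 300.47863073 152.079181  ] [ 0.08307161  0.99654192 -0.00182071] 85.23484821414523 [355.16596425 305.31910161 313.69247897] [ 0.2600027  -0.02464269 -0.96529339] [-0.74415375  0.31555571  0.04853433  1.9238651  -0.01944505  0.90543929
  0.80166246]
[304.00813716 322.64035797]
[264.02674434 322.83962371]
[261.56282951 151.41586087]
[307.15790475 151.72675748]
```

View pics/w1.png

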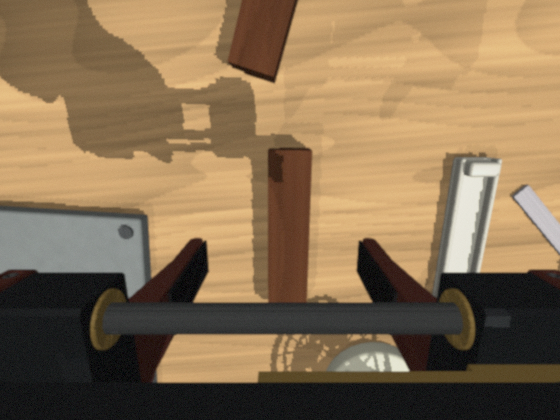

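The wrist view shows the target bar with its near end corners at (268,149) and (311,150). It lies about 3 mm to +y of the estimate and between the fingers. I'll descend and grip.

Request:
apply_moves:
  steps:
    - [[0, 0.003, -0.05], [0, 0, 0], 0]
    - [[0, 0, -0.05], [0, 0, 0], 0]
    - [[0, 0, -0.03], [0, 0, 0], 0.2]
    - [[0, 0, -0.0115], [0, 0, 0], 0.3]
    - [[0, 0, 0], [0, 0, 0], 1]
  squeeze: 40

```text
time: 1.9
ee_pos: [429.0, 304.7, 11.9]
tool_rot: [0.13, 3.139, 0.001]
contact_force: [0.2, -0.5, 0.2]
opening: 0.698
finger_force: 0.0
```

Request:
apply_moves:
  steps:
    - [[0, 0, 0], [0, 0, 0], 1]
    - [[0, 0, 0], [0, 0, 0], 1]
    - [[0, 0, 0], [0, 0, 0], 1]

```text
time: 2.28
ee_pos: [429.4, 304.3, 12.4]
tool_rot: [0.131, 3.137, 0.002]
contact_force: [-0.9, -0.4, 7.2]
opening: 0.453
finger_force: 40.0
```

Request:
apply_moves:
  steps:
    - [[0, 0, 0.045], [0, 0, 0], 1]
    - [[0, -0.03, 0.015], [0, 0, 0], 1]
    - [[-0.005, -0.05, 0], [0, 0, -1], 1]
    - [[-0.006, -0.05, 0], [0, 0, -1], 1]
    - [[-0.006, -0.05, 0], [0, 0, -1], 1]

```text
time: 2.9
ee_pos: [411.3, 122.2, 71.5]
tool_rot: [0.214, 3.134, 0.0]
contact_force: [1.9, -0.3, -2.2]
opening: 0.454
finger_force: 40.0
```

Request:
apply_moves:
  steps:
    - [[-0.006, -0.05, 0], [0, 0, -0.6], 1]
    - [[-0.003, -0.05, 0], [0, 0, 0], 1]
    - [[0, -0.006, -0.02], [0, 0, 0], 1]
    - [[0, 0, -0.015], [0, 0, 0], 1]
    - [[0, 0, 0], [0, 0, 0], 1]

```text
time: 3.52
ee_pos: [401.9, 17.4, 35.7]
tool_rot: [-0.23, -3.131, 0.001]
contact_force: [-0.8, -0.2, -2.4]
opening: 0.455
finger_force: 40.0
```

Run:
```python
from h import *
f=grab('wrist','w2');T=grab('top','top2');S=grab('side','side2');s=env.state();R=Rot.from_rotvec(s['tool_rot']).as_matrix()
print(s['time'],s['ee_pos'],R[:,2],np.degrees(np.arctan2(R[1,1],R[0,1])),s['joint_pos'].round(2),s['contact_force'])
q=lambda a,b,k:cv2.resize(a['frame'][b[1]:b[3],b[0]:b[2],::-1],None,fx=k,fy=k,interpolation=cv2.INTER_CUBIC)
im=np.zeros((600,800,3),np.uint8)
im[:480,:400]=q(T,(245,140,345,260),4); im[:480,400:]=q(S,(250,160,350,280),4)
cv2.imwrite('pics/c3.png',im)
```

```text
3.675 [403.01408835  17.97164188  36.68708705] [ 5.79977753e-04  2.04932443e-04 -9.99999811e-01] 81.64318728574497 [-0.26  0.33  0.11  2.29 -0.08  0.52  1.34] [ 0.23044399  0.50051455 -2.09819605]
```

View pics/c3.png

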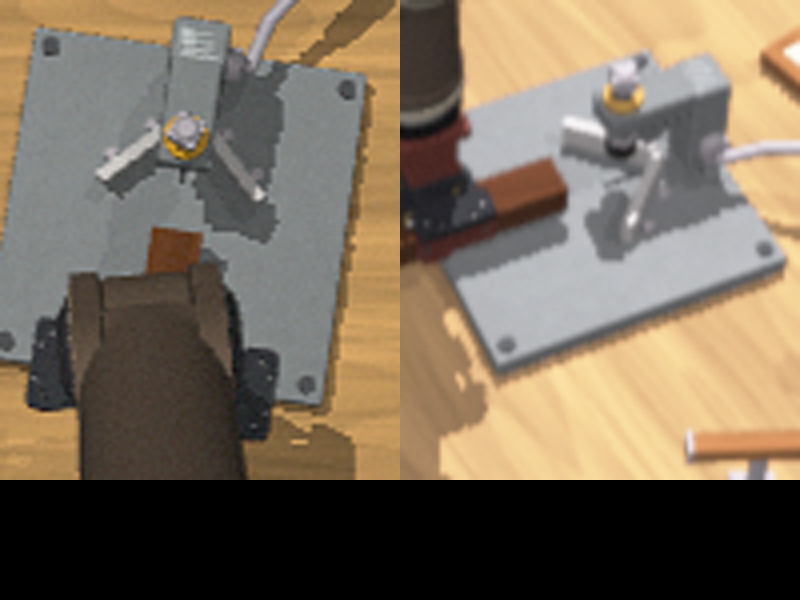

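The crop shows the offcut held level above the bed, with its end top edge at c3 (153,228)–(203,233), in front of the wings and in line with the screw.

Run:
```python
from h import *
T=load('top2');S=load('side2')
yaw=np.radians(-8.4);u=np.array([np.cos(yaw),np.sin(yaw)]);n=np.array([-u[1],u[0]]);o=np.array([585.5,-8.5])
P=lambda X,Y,ox,u0,v0:((X-ox+.5)/4-.5+u0,(Y+.5)/4-.5+v0)
for nm,f,pts in(('top',T,[(153,228),(203,233)]),('side',S,[(553,160),(567,185)])):
  for p in pts:
    r=ray(f,*(P(*p,0,245,140) if nm=='top' else P(*p,400,250,160)),64.7)[:2]; print(nm,r,'press x',(r-o)@u,'y',(r-o)@n)
for nm,r in(('bush top',ray(T,*P(186,136,0,245,140),134)),('bush side',ray(S,*P(624,96,400,250,160),134)),('foot side',ray(S,*P(621,156,400,250,160),62.7))): print(nm,r)
```

```text
top [527.28192957  16.02869436] press x -61.17675231594705 y 15.760886648984023
top [523.34676461 -22.56974834] press x -59.43112472233085 y -22.998345622793753
side [527.98042601  12.33928594] press x -59.94678915632109 y 12.213095449303559
side [522.91376612 -17.3361682 ] press x -60.624015388573035 y -17.88416332010903
bush top [585.60525309  -8.72538712 134.        ]
bush side [583.51050699 -10.00794483 134.        ]
foot side [580.52717695 -14.11654793  62.7       ]
```

Request:
apply_moves:
  steps:
    - [[0, 0.003, -0.004], [0, 0, 0], 1]
    - [[0, 0, 0], [0, 0, 0], 1]
    - [[0.02, -0.003, 0], [0, 0, 0], 1]
    - [[0.02, -0.003, 0], [0, 0, 0], 1]
    - [[0.015, -0.002, 0], [0, 0, 0], 1]

```text
time: 4.3
ee_pos: [458.5, 12.8, 32.2]
tool_rot: [0.229, 3.133, 0.0]
contact_force: [-0.2, 0.1, -1.2]
opening: 0.455
finger_force: 40.0
```

Request:
apply_moves:
  steps:
    - [[0.0125, -0.0018, 0], [0, 0, 0], 1]
    - [[0, 0, 0], [0, 0, 0], 1]
    - [[0, 0, -0.0008], [0, 0, 0], 1]

```text
time: 4.68
ee_pos: [471.2, 10.9, 32.1]
tool_rot: [0.23, 3.131, 0.0]
contact_force: [-0.4, -2.1, 16.3]
opening: 0.457
finger_force: 40.0
```

Request:
apply_moves:
  steps:
    - [[0, 0, 0.0005], [0, 0, 0], 0.3]
    - [[0, 0, 0], [0, 0, 0], 0.2]
    - [[0, 0, 0.03], [0, 0, 0], 0.2]
    - [[0, 0, 0.06], [0, 0, 0], 0.2]
    - [[0, 0, 0.06], [0, 0, 0], 0.2]

```text
time: 5.3
ee_pos: [469.3, 10.9, 183.1]
tool_rot: [-0.229, -3.132, 0.001]
contact_force: [1.7, 0.4, -0.3]
opening: 0.803
finger_force: 0.0
```

Request:
apply_moves:
  steps:
    - [[0.03, -0.002, 0.03], [0, 0, 0], 0.2]
    - [[0.05, -0.006, 0.005], [0, 0, 0], 0.2]
    - [[0.05, -0.006, 0], [0, 0, 0], 0.2]
    - [[0.05, -0.006, 0], [0, 0, 0], 0.2]
    - [[0, 0, 0], [0, 0, 0], 0.2]

```text
time: 5.92
ee_pos: [651.9, -9.5, 214.9]
tool_rot: [-0.23, -3.132, 0.002]
contact_force: [-0.4, -0.2, -0.3]
opening: 0.799
finger_force: 0.0
```

Run:
```python
from h import *
f=grab('wrist','w3');f=grab('wrist','w3');T=grab('top','top3');S=grab('side','side3');s=env.state()
print(s['time'],s['ee_pos'],-np.array(f['R']).T@f['t'],f['fx'],s['joint_pos'].round(2))
p=proj(f,[585,-8.5,163]);print(p)
x,y=int(p[0]),int(p[1]);x0=x-50;y0=max(0,y-50);print(x0,y0)
q=lambda a,b,k:cv2.resize(a['frame'][b[1]:b[3],b[0]:b[2],::-1],None,fx=k,fy=k,interpolation=cv2.INTER_CUBIC)
im=np.zeros((600,800,3),np.uint8)
c=q(f,(x0,y0,x0+100,y0+100),5);im[:c.shape[0],:500]=c; c=q(S,(270,160,345,260),4);im[:400,500:800]=c
cv2.imwrite('pics/c4.png',im)
```

```text
6.125 [649.0566289   -8.88951788 216.79100899] [578.38853925   0.96839858 378.44808755] 299.02374193730697 [-0.19  0.46  0.19  1.55 -0.09  1.14  1.44]
[270.11842543 140.07899189]
220 90
```

View pics/c4.png

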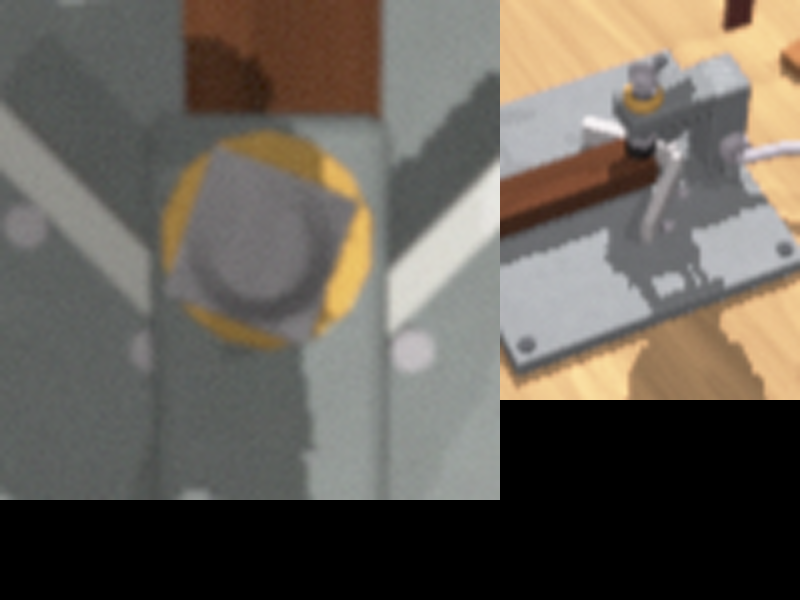

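The wrist crop shows the head's square corners at c4 (218,148), (355,205), (305,343) and (168,297). The offcut's end lies under the foot, centred, in both views.

Run:
```python
from h import *
f=load('w3')
P=lambda X,Y:((X+.5)/5-.5+220,(Y+.5)/5-.5+90)
c=np.array([ray(f,*P(*p),159)[:2] for p in[(218,148),(355,205),(305,343),(168,297)]])
print(c.mean(0)); e=np.roll(c,-1,0)-c; print(np.linalg.norm(e,axis=1)); a=np.degrees(np.arctan2(e[:,1],e[:,0]));print(a%90)
# arm sides z=126: 
for p1,p2 in(((152,150),(158,480)),((388,200),(388,480))):
  d=ray(f,*P(*p2),126)-ray(f,*P(*p1),126);print('arm',np.degrees(np.arctan2(d[1],d[0])),ray(f,*P(*p1),126)[:2],ray(f,*P(*p2),126)[:2])
print('bush',ray(f,*P(267,240),134))
h=np.mean([x if x<60 else x-90 for x in a%90]); 
print('head yaw',h,'q (press yaw -8.4)', [np.radians(-8.4-h+90*k) for k in range(4)])
```

```text
[584.87459695  -7.34818491]
[20.80274187 20.64751323 20.79946243 21.90203219]
[59.78113259 61.45723641 63.23718574 61.46878561]
arm -8.901316585259798 [567.82967356 -23.70097364] [621.29020358 -32.07392782]
arm -7.611628832862946 [581.12454807  13.01985556] [627.02357452   6.88613604]
bush [584.32637536  -7.20859174 134.        ]
head yaw -6.013914912304697 q (press yaw -8.4) [np.float64(-0.041645041013020676), np.float64(1.5291512857818759), np.float64(3.0999476125767726), np.float64(4.670743939371669)]
```

Request:
apply_moves:
  steps:
    - [[-0.015, -0.045, 0], [0, 0, -4], 0.2]
    - [[-0.02, -0.045, 0], [0, 0, -4], 0.2]
    - [[-0.02, -0.045, 0], [0, 0, -4], 0.2]
    - [[-0.025, -0.045, 0], [0, 0, -4], 0.2]
    - [[-0.025, -0.045, 0], [0, 0, -4], 0.2]

```text
time: 6.75
ee_pos: [543.6, -234.7, 217.7]
tool_rot: [0.773, 3.044, 0.001]
contact_force: [0.2, 0.0, 0.2]
opening: 0.804
finger_force: 0.0
```

Request:
apply_moves:
  steps:
    - [[-0.025, -0.045, 0], [0, 0, -2.6], 0.2]
    - [[-0.0255, -0.045, -0.02], [0, 0, 0], 0.2]
    - [[0, 0, -0.03], [0, 0, 0], 0.2]
    - [[0, 0, 0], [0, 0, 0], 0.2]

```text
time: 7.25
ee_pos: [492.8, -322.9, 165.8]
tool_rot: [-0.839, -3.024, -0.002]
contact_force: [0.7, -0.2, 0.8]
opening: 0.802
finger_force: 0.0
```

Run:
```python
from h import *
f=grab('wrist','w4');s=env.state();R=Rot.from_rotvec(s['tool_rot']).as_matrix()
print(s['time'],s['ee_pos'],np.degrees(np.arctan2(R[1,1],R[0,1])),s['joint_pos'].round(2))
print([proj(f,[*p,105]) for p in((540,-352),(447.4,-296),(493.7,-324))])
```

```text
7.3 [ 494.16972978 -322.91314799  167.08966555] 59.0501240262426 [ 0.23  0.42  0.35  1.76 -0.17  0.99  1.68]
[array([281.80642498, 287.15194739]), array([282.20140022, 155.93910353]), array([281.99204845, 225.4868557 ])]
```

View pics/w4.png

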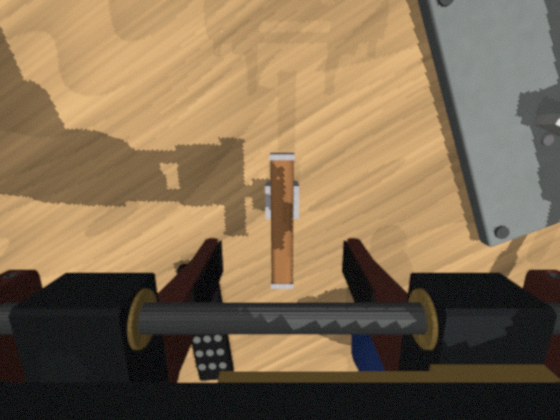

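The key is seen from (282,155) to (282,288), within 1 px of the estimate. I'll descend and grip.

Request:
apply_moves:
  steps:
    - [[0, -0.001, -0.04], [0, 0, 0], 0.2]
    - [[0, 0, -0.035], [0, 0, 0], 0.2]
    - [[0, 0, -0.011], [0, 0, 0], 0.5]
    - [[0, 0, 0], [0, 0, 0], 0.65]
    - [[0, 0, 0], [0, 0, 0], 1]
  squeeze: 40

```text
time: 7.92
ee_pos: [495.8, -325.5, 82.6]
tool_rot: [0.838, 3.025, -0.001]
contact_force: [-0.1, 0.2, -0.1]
opening: 0.497
finger_force: 0.0
```

Request:
apply_moves:
  steps:
    - [[0, 0, 0], [0, 0, 0], 1]
    - [[0, 0, 0], [0, 0, 0], 1]

```text
time: 8.18
ee_pos: [495.1, -325.3, 81.6]
tool_rot: [0.839, 3.026, -0.0]
contact_force: [-1.3, -0.1, -0.4]
opening: 0.268
finger_force: 0.0
```

Request:
apply_moves:
  steps:
    - [[0, 0, 0], [0, 0, 0], 1]
    - [[0, 0, 0], [0, 0, 0], 1]
    - [[0, 0, 0.03], [0, 0, 0], 1]
    - [[0, 0, 0.05], [0, 0, 5], 1]
    - [[0, 0, 0.055], [0, 0, 9], 1]

```text
time: 8.8
ee_pos: [493.8, -324.6, 216.0]
tool_rot: [-0.457, -3.105, -0.001]
contact_force: [1.0, -0.3, -2.0]
opening: 0.202
finger_force: 40.0
```

Request:
apply_moves:
  steps:
    - [[0, 0.02, 0.045], [0, 0, 9.5], 1]
    - [[0.012, 0.045, 0.015], [0, 0, 10], 1]
    - [[0.012, 0.045, 0], [0, 0, 10], 1]
    - [[0.013, 0.045, 0], [0, 0, 10], 1]
    - [[0.013, 0.045, 0], [0, 0, 10], 1]

```text
time: 9.43
ee_pos: [544.4, -123.7, 275.3]
tool_rot: [0.888, -3.013, -0.0]
contact_force: [0.2, -0.5, -2.2]
opening: 0.203
finger_force: 40.0
```

Request:
apply_moves:
  steps:
    - [[0.013, 0.045, 0], [0, 0, 10], 1]
    - [[0.013, 0.035, 0], [0, 0, 10], 1]
    - [[0.0146, 0.0361, 0], [0, 0, 9], 1]
    - [[0, 0, 0], [0, 0, 0], 1]
    - [[0, 0, 0], [0, 0, 0], 1]

```text
time: 10.05
ee_pos: [584.8, -9.8, 275.1]
tool_rot: [1.604, -2.699, -0.0]
contact_force: [-0.2, -0.3, -2.7]
opening: 0.204
finger_force: 40.0
```

Run:
```python
from h import *
f=grab('wrist','w5');T=grab('top','top5');S=grab('side','side5');s=env.state();R=Rot.from_rotvec(s['tool_rot']).as_matrix()
print(s['time'],s['ee_pos'],np.degrees(np.arctan2(R[1,1],R[0,1])),R[:,2],s['joint_pos'].round(2),s['contact_force'])
q=lambda a,b,k:cv2.resize(a['frame'][b[1]:b[3],b[0]:b[2],::-1],None,fx=k,fy=k,interpolation=cv2.INTER_CUBIC)
im=np.zeros((600,800,3),np.uint8)
im[:400,:400]=q(S,(270,120,350,200),5); c=q(f,(200,100,360,330),2.5);im[:c.shape[0],400:]=c[:600]
cv2.imwrite('pics/c5.png',im)
```

```text
10.2 [584.98252622 -10.38926451 275.70741893] 151.37054619569358 [-4.64153275e-04 -5.91774508e-04 -9.99999717e-01] [-0.02  0.31 -0.05  1.62  0.02  1.22  2.56] [ 0.5811173   0.47830511 -2.88454077]
```

View pics/c5.png

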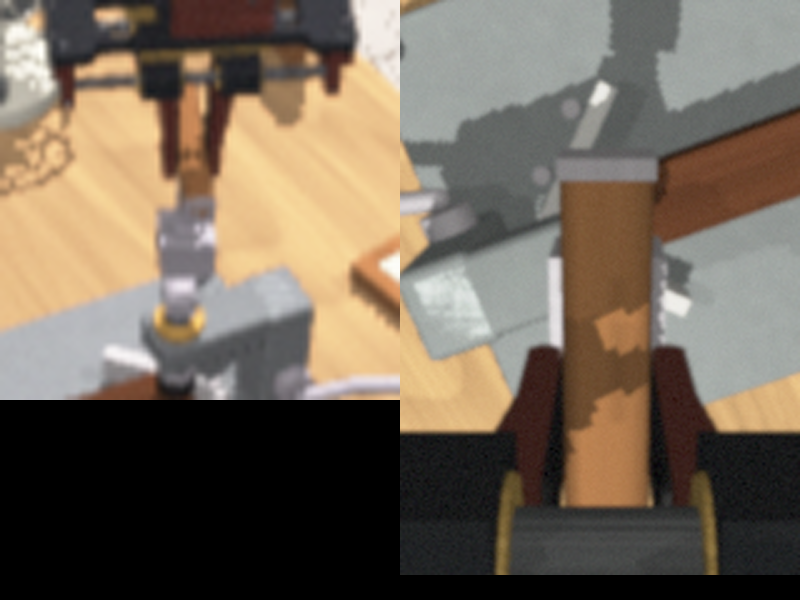

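The side crop shows the socket at c5 (187,245), just above the head at (182,290). The bar is held squarely between the pads. The offcut is unmoved.

Run:
```python
from h import *
S=load('side5');g=lambda X:((proj(S,X)-[270,120]+.5)*5-.5).round(0)
for X in([585,-8,163.5],[585,-8,134],[585,-10.4,194],[585,-10.4,214],[585,-7.8,194]):print(X,g(X))
a=np.radians(61.5)
for k in range(4): 
  t=a+np.pi/4+k*np.pi/2; print('sock corner',g([585+24.5*np.cos(t),-10.4+24.5*np.sin(t),194]),g([585+24.5*np.cos(t),-10.4+24.5*np.sin(t),216]))
```

```text
[585, -8, 163.5] [182. 287.]
[585, -8, 134] [180. 317.]
[585, -10.4, 194] [186. 257.]
[585, -10.4, 214] [187. 235.]
[585, -7.8, 194] [183. 255.]
sock corner [156. 239.] [157. 215.]
sock corner [161. 278.] [162. 254.]
sock corner [215. 275.] [217. 251.]
sock corner [209. 236.] [211. 212.]
```

Request:
apply_moves:
  steps:
    - [[0, 0.0022, -0.015], [0, 0, 0], 1]
    - [[0, 0, 0], [0, 0, 0], 1]
    - [[0, 0, 0], [0, 0, 0], 1]
  squeeze: 40

```text
time: 10.58
ee_pos: [585.2, -6.9, 260.6]
tool_rot: [1.606, -2.699, -0.0]
contact_force: [0.4, -0.3, -1.5]
opening: 0.203
finger_force: 40.0
```

Request:
apply_moves:
  steps:
    - [[0, 0, -0.012], [0, 0, 0], 1]
    - [[0, 0, -0.005], [0, 0, 0], 1]
    - [[0, 0, -0.005], [0, 0, 0], 1]
    - [[0, 0, 0], [0, 0, 0], 1]

```text
time: 11.08
ee_pos: [585.2, -6.6, 238.4]
tool_rot: [1.607, -2.699, -0.001]
contact_force: [-0.1, 0.8, -1.7]
opening: 0.201
finger_force: 40.0
```

Request:
apply_moves:
  steps:
    - [[0, 0, -0.005], [0, 0, 0], 1]
    - [[0, 0, -0.005], [0, 0, 0], 1]
    - [[0, 0, -0.0025], [0, 0, 0], 1]
    - [[0, 0, 0], [0, 0, 0], 1]

```text
time: 11.58
ee_pos: [585.2, -6.6, 226.1]
tool_rot: [1.607, -2.699, -0.0]
contact_force: [0.7, 0.5, -2.6]
opening: 0.206
finger_force: 40.0
```

Request:
apply_moves:
  steps:
    - [[0, 0, -0.001], [0, 0, 0], 1]
    - [[0, 0, -0.0002], [0, 0, -8], 1]
    - [[0, 0, -0.0002], [0, 0, -10], 1]
    - [[0, 0, -0.0002], [0, 0, -10], 1]
    - [[0, 0, -0.0002], [0, 0, -10], 1]

```text
time: 12.2
ee_pos: [586.2, -6.7, 224.8]
tool_rot: [-0.632, 3.075, -0.001]
contact_force: [2.5, -0.1, -5.4]
opening: 0.198
finger_force: 40.0
```

```bash
cat > st.py <<'E'
from h import *
s=env.state();R=Rot.from_rotvec(s['tool_rot']).as_matrix()
print(s['time'],s['ee_pos'],'yaw',np.degrees(np.arctan2(R[1,1],R[0,1])),R[:,2].round(4),'j7',s['joint_pos'][6],s['contact_force'],s['moment'])
E
python3 st.py
```

```text
12.2 [586.23377344  -6.7321795  224.76547953] yaw 113.20967693516464 [ 2.1e-03 -1.0e-04 -1.0e+00] j7 1.926292404457119 [ 2.50034878 -0.13909576 -5.43280999] [-0.00801    -0.88853221  0.1380874 ]
```

Request:
apply_moves:
  steps:
    - [[0, 0, -0.0002], [0, 0, -10], 1]
    - [[0, 0, -0.0002], [0, 0, -10], 1]
    - [[0, 0, -0.0002], [0, 0, -10], 1]
    - [[0, 0, -0.0002], [0, 0, -10], 1]
    - [[0, 0, -0.0003], [0, 0, -10], 1]

```text
time: 12.82
ee_pos: [586.1, -7.7, 223.6]
tool_rot: [0.728, 3.054, -0.001]
contact_force: [3.1, -1.8, -3.8]
opening: 0.208
finger_force: 40.0
```

Request:
apply_moves:
  steps:
    - [[0, 0, -0.0002], [0, 0, -10], 1]
    - [[0, 0, -0.0002], [0, 0, -10], 1]
    - [[0, 0, -0.0002], [0, 0, -10], 1]
    - [[0, 0, -0.0002], [0, 0, -10], 1]
    - [[0, 0, -0.0003], [0, 0, -10], 1]

```text
time: 13.45
ee_pos: [585.4, -8.3, 222.5]
tool_rot: [1.951, 2.46, -0.002]
contact_force: [-1.0, -2.4, -2.6]
opening: 0.203
finger_force: 40.0
```

```bash
python3 st.py
```

```text
13.45 [585.37166531  -8.25285176 222.45779011] yaw 13.156535339859541 [ 2.0e-04 -1.9e-03 -1.0e+00] j7 0.30038993776309314 [-0.9813611  -2.43556085 -2.58310772] [-0.96572109  0.11852263  0.09218599]
```

Request:
apply_moves:
  steps:
    - [[0, 0, -0.0002], [0, 0, -10], 1]
    - [[0, 0, -0.0002], [0, 0, -10], 1]
    - [[0, 0, -0.0002], [0, 0, -10], 1]
    - [[0, 0, -0.0002], [0, 0, -10], 1]
    - [[0, 0, -0.0003], [0, 0, -10], 1]

```text
time: 14.08
ee_pos: [584.6, -7.9, 221.3]
tool_rot: [2.809, 1.406, -0.003]
contact_force: [-2.5, -2.8, -1.0]
opening: 0.201
finger_force: 40.0
```

Request:
apply_moves:
  steps:
    - [[0, 0, -0.0002], [0, 0, -10], 1]
    - [[0, 0, -0.0002], [0, 0, -10], 1]
    - [[0, 0, -0.0002], [0, 0, -10], 1]
    - [[0, 0, -0.0002], [0, 0, -10], 1]
    - [[0, 0, -0.0001], [0, 0, -6], 1]

```text
time: 14.7
ee_pos: [584.2, -7.1, 220.3]
tool_rot: [3.135, 0.199, -0.004]
contact_force: [-2.2, -0.2, -1.1]
opening: 0.201
finger_force: 40.0
```

Request:
apply_moves:
  steps:
    - [[0, 0, 0], [0, 0, 0], 1]
    - [[0, 0, 0], [0, 0, 0], 1]

```text
time: 14.95
ee_pos: [584.6, -6.9, 220.2]
tool_rot: [3.135, 0.21, -0.003]
contact_force: [-4.1, -0.9, -0.4]
opening: 0.204
finger_force: 40.0
```

```bash
python3 st.py
```

```text
14.95 [584.56461778  -6.949677   220.20175984] yaw -82.34856583112929 [-1.6e-03 -1.0e-04 -1.0e+00] j7 -1.2092089734963403 [-4.08210068 -0.93881586 -0.41308654] [-0.2901239   1.52621258 -0.00377856]
```

Request:
apply_moves:
  steps:
    - [[0, 0, 0.004], [0, 0, 0], 1]
    - [[0, 0, 0.006], [0, 0, 0], 1]
    - [[0, 0, 0.01], [0, 0, 0], 1]
    - [[0, 0, 0.025], [0, 0, 0], 1]

```text
time: 15.45
ee_pos: [586.4, -6.2, 266.4]
tool_rot: [-3.135, -0.207, -0.003]
contact_force: [-0.1, 0.3, -2.2]
opening: 0.198
finger_force: 40.0
```

```bash
python3 st.py
```

```text
15.45 [586.40674152  -6.19885399 266.37638641] yaw -82.44455623427477 [ 2.2e-03  3.0e-04 -1.0e+00] j7 -1.2413950229675108 [-0.11803832  0.27296811 -2.16147788] [ 0.02514317  0.11456521 -0.0496917 ]
```

Request:
apply_moves:
  steps:
    - [[-0.012, -0.03, 0], [0, 0, 0], 1]
    - [[-0.016, -0.05, 0], [0, 0, 0], 1]
    - [[-0.016, -0.05, 0], [0, 0, 0], 1]
    - [[-0.016, -0.05, 0], [0, 0, 0], 1]
    - [[-0.015, -0.044, -0.02], [0, 0, 0], 1]

```text
time: 16.08
ee_pos: [512.4, -233.5, 248.2]
tool_rot: [3.132, 0.206, 0.012]
contact_force: [1.2, -0.3, -2.7]
opening: 0.202
finger_force: 40.0
```

Request:
apply_moves:
  steps:
    - [[0, 0, -0.05], [0, 0, 0], 1]
    - [[0, 0, -0.05], [0, 0, 0], 1]
    - [[0, 0, -0.045], [0, 0, 0], 1]
    - [[0, 0, -0.014], [0, 0, 0], 1]
    - [[0, 0, -0.003], [0, 0, 0], 1]

```text
time: 16.7
ee_pos: [511.5, -231.3, 84.2]
tool_rot: [3.134, 0.206, 0.002]
contact_force: [0.1, -0.5, -2.0]
opening: 0.202
finger_force: 40.0
```

Request:
apply_moves:
  steps:
    - [[0, 0, -0.0015], [0, 0, 0], 1]
    - [[0, 0, -0.0005], [0, 0, 0], 1]

```text
time: 16.95
ee_pos: [511.4, -231.0, 82.8]
tool_rot: [3.134, 0.206, 0.004]
contact_force: [0.9, -0.4, -2.1]
opening: 0.204
finger_force: 40.0
```

```bash
python3 st.py
```

```text
16.95 [ 511.39902933 -231.02972458   82.75731448] yaw -82.46479010006065 [ 2.6e-03 -5.0e-04 -1.0e+00] j7 -0.6569583235060192 [ 0.88615145 -0.37029787 -2.09946339] [-0.01925207  0.14849139 -0.02742777]
```

Request:
apply_moves:
  steps:
    - [[0, 0, -0.0008], [0, 0, 0], 1]
    - [[0, 0, 0], [0, 0, 0], 1]

```text
time: 17.2
ee_pos: [510.9, -230.9, 81.3]
tool_rot: [3.134, 0.206, 0.002]
contact_force: [-0.3, 0.6, 2.2]
opening: 0.199
finger_force: 40.0
```

Request:
apply_moves:
  steps:
    - [[0, 0, -0.0006], [0, 0, 0], 1]
    - [[0, 0, 0], [0, 0, 0], 1]

```text
time: 17.45
ee_pos: [511.1, -231.0, 81.2]
tool_rot: [3.135, 0.206, 0.003]
contact_force: [-2.2, 0.7, 9.7]
opening: 0.203
finger_force: 40.0
```

Request:
apply_moves:
  steps:
    - [[0, 0, 0.0008], [0, 0, 0], 0.7]
    - [[0, 0, 0], [0, 0, 0], 0.4]
    - [[0, 0, 0], [0, 0, 0], 0.3]
    - [[0, 0, 0.03], [0, 0, 0], 0.3]
    - [[0, 0, 0.05], [0, 0, 0], 0.3]

```text
time: 18.08
ee_pos: [509.2, -230.3, 160.2]
tool_rot: [-3.134, -0.206, 0.006]
contact_force: [1.3, 0.7, 0.0]
opening: 0.69
finger_force: 0.0
```

Request:
apply_moves:
  steps:
    - [[-0.005, 0.03, 0.05], [0, 0, -4], 0.3]
    - [[-0.007, 0.05, 0], [0, 0, -4], 0.3]
    - [[-0.007, 0.05, 0], [0, 0, -4], 0.3]
    - [[-0.007, 0.05, 0], [0, 0, -4], 0.3]
    - [[-0.014, 0.061, 0], [0, 0, 0], 0.3]

```text
time: 18.7
ee_pos: [470.2, 11.3, 210.8]
tool_rot: [3.132, -0.236, 0.001]
contact_force: [1.7, 0.6, 0.0]
opening: 0.7
finger_force: 0.0
```

Request:
apply_moves:
  steps:
    - [[0, 0, 0], [0, 0, 0], 0.3]
    - [[0, 0, 0], [0, 0, 0], 0.3]

```text
time: 18.95
ee_pos: [470.4, 10.1, 210.8]
tool_rot: [3.133, -0.231, 0.0]
contact_force: [0.6, 0.5, -0.5]
opening: 0.701
finger_force: 0.0
```

```bash
python3 st.py
python3 - <<'E'
from h import *
f=grab('wrist','w6');T=grab('top','top6');S=grab('side','side6')
q=lambda a,b,k:cv2.resize(a['frame'][b[1]:b[3],b[0]:b[2],::-1],None,fx=k,fy=k,interpolation=cv2.INTER_CUBIC)
im=np.zeros((600,800,3),np.uint8)
im[:600,:400]=q(S,(250,150,390,360),3)[:600,:400]; im[:300,400:]=cv2.resize(f['frame'][:,:,::-1],(400,300)); c=q(T,(240,120,440,270),2);im[300:600,400:]=c
cv2.imwrite('pics/c6.png',im)
E
```

```text
18.95 [470.39591622  10.08829831 210.84160754] yaw -98.42321251324523 [ 3.e-04 -1.e-04 -1.e+00] j7 -1.6202920040652782 [ 0.59247727  0.49769104 -0.49811018] [-0.04004294  0.14334447 -0.02650309]
```

View pics/c6.png

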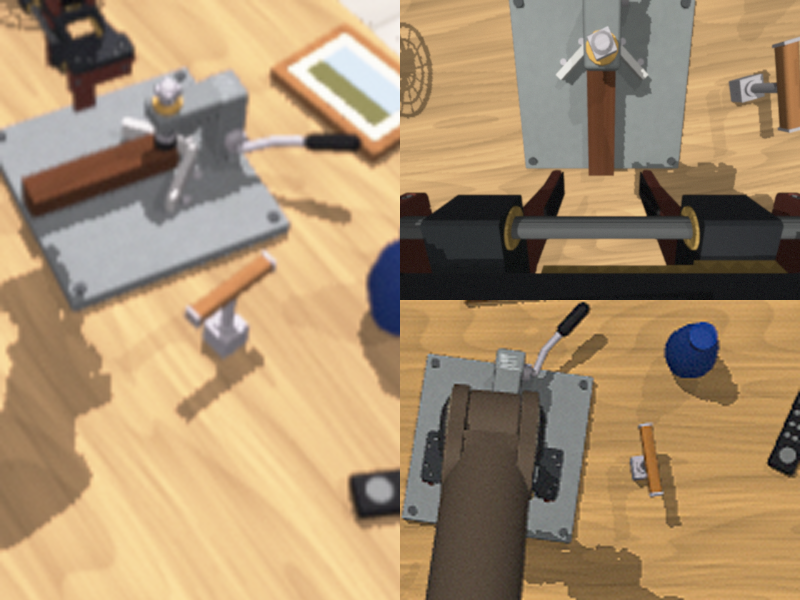

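The key stands upright on the chest at c6 (230,310), right of the press. The foot is on the offcut's end at (165,143) and the offcut lies straight on the bed. The fan, vase and remote are untouched.

Request:
apply_moves:
  steps:
    - [[0, 0, -0.05], [0, 0, 0], 0.3]
    - [[0, 0, -0.06], [0, 0, 0], 0.3]
    - [[0, 0, -0.05], [0, 0, 0], 0.3]
    - [[0, 0.0005, -0.0175], [0, 0, 0], 0.3]
    - [[0, 0, 0], [0, 0, 0], 0.45]
  squeeze: 20

```text
time: 19.73
ee_pos: [470.3, 9.4, 33.1]
tool_rot: [3.132, -0.236, -0.002]
contact_force: [0.7, 0.5, 1.0]
opening: 0.623
finger_force: 0.0
```

Request:
apply_moves:
  steps:
    - [[0, 0, 0], [0, 0, 0], 0.6]
    - [[0, 0, 0], [0, 0, 0], 0.7]
    - [[0, 0, 0], [0, 0, 0], 0.7]

```text
time: 20.1
ee_pos: [471.7, 10.7, 34.9]
tool_rot: [-3.132, 0.232, -0.005]
contact_force: [-0.5, -1.9, 8.0]
opening: 0.455
finger_force: 20.0
```

```bash
python3 st.py
```

```text
20.1 [471.72920664  10.7459541   34.87089374] yaw -98.4671454377544 [ 3.2e-03  8.0e-04 -1.0e+00] j7 -1.3046053379158917 [-0.50685601 -1.9106871   8.00134219] [-0.30957668  0.39832628  0.01154696]
```

Request:
apply_moves:
  steps:
    - [[-0.003, 0.0004, 0], [0, 0, 0], 1]
    - [[-0.005, 0.0007, 0], [0, 0, 0], 1]
    - [[-0.005, 0.0008, 0], [0, 0, 0], 1]

```text
time: 20.48
ee_pos: [460.7, 12.6, 34.9]
tool_rot: [-3.132, 0.232, -0.011]
contact_force: [7.2, -0.7, 2.9]
opening: 0.454
finger_force: 20.0
```

Request:
apply_moves:
  steps:
    - [[-0.006, 0.0009, 0], [0, 0, 0], 1]
    - [[-0.006, 0.0009, 0], [0, 0, 0], 1]
    - [[-0.006, 0.0009, 0], [0, 0, 0], 1]
    - [[-0.007, 0.001, 0], [0, 0, 0], 1]
    - [[-0.007, 0.001, 0], [0, 0, 0], 1]

```text
time: 21.1
ee_pos: [428.3, 17.6, 34.8]
tool_rot: [-3.132, 0.232, -0.01]
contact_force: [4.3, -0.3, 6.7]
opening: 0.453
finger_force: 20.0
```

Request:
apply_moves:
  steps:
    - [[0, 0, 0], [0, 0, 0], 1]
    - [[0, 0, 0], [0, 0, 0], 1]

```text
time: 21.35
ee_pos: [427.6, 17.7, 34.8]
tool_rot: [-3.131, 0.232, -0.007]
contact_force: [0.8, 0.6, 11.7]
opening: 0.451
finger_force: 20.0
```

```bash
python3 st.py
```

```text
21.35 [427.57312825  17.71522678  34.81672902] yaw -98.46253628207957 [ 0.0047  0.0013 -1.    ] j7 -1.3262130601989128 [ 0.84894209  0.60944937 11.72134847] [-0.16184658 -0.15099218 -0.01385267]
```

The drag showed as about 7 N while the offcut was under the foot, falling to about 0 once clear. I'll release and retreat.

Request:
apply_moves:
  steps:
    - [[0, 0, 0.001], [0, 0, 0], 0.4]
    - [[0, 0, 0], [0, 0, 0], 0.2]
    - [[0, 0, 0], [0, 0, 0], 0.2]
    - [[0, 0, 0.03], [0, 0, 0], 0.2]
    - [[0, 0, 0.06], [0, 0, 0], 0.2]

```text
time: 21.98
ee_pos: [423.8, 16.8, 124.0]
tool_rot: [3.13, -0.233, -0.006]
contact_force: [0.7, 1.4, 0.7]
opening: 0.802
finger_force: 0.0
```

Request:
apply_moves:
  steps:
    - [[-0.01, 0.04, 0.05], [0, 0, 0], 0.2]
    - [[-0.01, 0.05, 0.03], [0, 0, 0], 0.2]
    - [[-0.01, 0.05, 0], [0, 0, 0], 0.2]
    - [[0, 0.05, 0], [0, 0, 0], 0.2]
    - [[0, 0, 0], [0, 0, 0], 0.2]

```text
time: 22.6
ee_pos: [394.9, 209.3, 202.3]
tool_rot: [3.133, -0.223, 0.001]
contact_force: [0.1, -0.9, -0.9]
opening: 0.799
finger_force: 0.0
```

```bash
python3 st.py
python3 - <<'E'
from h import *
T=grab('top','top7');S=grab('side','side7')
q=lambda a,b,k:cv2.resize(a['frame'][b[1]:b[3],b[0]:b[2],::-1],None,fx=k,fy=k,interpolation=cv2.INTER_CUBIC)
cv2.imwrite('pics/c7.png',np.hstack([q(S,(240,150,370,300),3),q(T,(240,130,370,280),3)]))
E
```

```text
22.6 [394.93753765 209.32130173 202.25771158] yaw -98.12471637998962 [ 3.e-04 -6.e-04 -1.e+00] j7 -2.1307322473679453 [ 0.13458367 -0.88375129 -0.91332036] [-0.05015593  0.1358194   0.03023047]
```

View pics/c7.png

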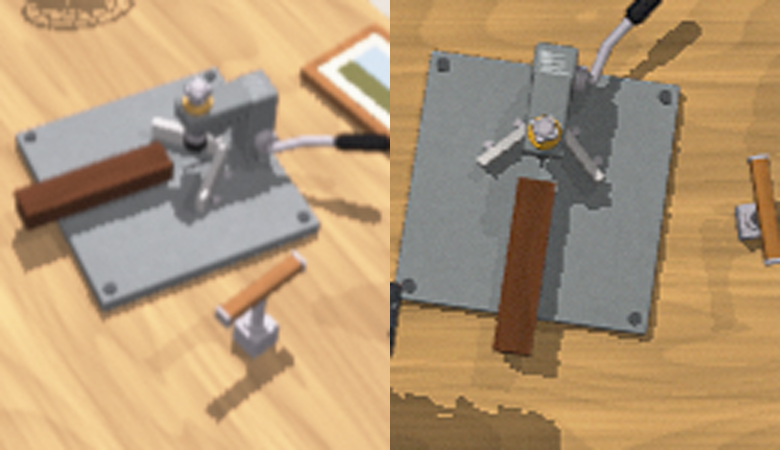

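The final crop shows the offcut flat on the bed, its end at c7 (165,165) well clear of the foot at (195,145). The key stands upright beside the press at (255,320), and the gripper is clear of everything.

```bash
python3 -c "
from plant import env
print(env.finish_job())"
```

```text
the job is handed in; nothing more can be done
None
```

The job is handed in at 22.6 s: foot screwed down with the key to an estimated 1.6 mm of rubber squeeze (about 7 N on the draw), key standing upright on the chest right of the press, offcut drawn clear and lying flat on the bed with its outer end overhanging the front edge, bystanders never touched.

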